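# Run a plate through the etching press by its star wheel

## Robot

A 6-joint arm with a two-finger parallel gripper is mounted at the origin on a cart in front of the work surface, level with it; the furniture and walls round the work are solid. World frame = base frame: x ahead of the robot, y to its left, z up, the work surface at z = 0. Lengths are in m, angles in rad, forces in N, time in s.
With the tool pointing down it reaches from about 0.25 to 0.725 m from the base axis. Payload 9.7 kg.
Tool frame: the origin (TCP) lies midway between the tips of the shut fingers; the grasp point (between the pads) lies 19 mm behind it; z points along the fingers, y is the line along which they close (so a half turn about z gives the same grasp; the last joint's range is limited). The gripper opens to 85 mm and grips with 20 to 120 N. Pads are 22 mm wide; open, the fingers measure 114 mm over their backs; the gripper's body (76 mm by 85 mm) begins 54 mm behind the grasp point. The pads swing forward as they close: fully open they stand 13 mm farther back than shut.
Start: joints at [1.23, 0.087, 0.176, 1.66, 0, 1.571], TCP at [0.184, 0.518, 0.2] pointing down, gripper open.
Joint ranges: [-3.13, 3.13], [-0.85, 1.81], [-1.15, 1.24], [-2.2, 2.28], [-1.44, 1.52], [-3.14, 3.14]. Speed limits (rad/s): [2.22, 2.22, 2.57, 3.14, 3.14, 3.14].

## Interface

Orientations are given as a rotation vector (axis times angle).
In Python, from workcell import manip gives the robot as it stands.
- The arm moves only by the shell command python3 -m handwheel 'ROWS' [OPENING]. ROWS is JSON, a list of rows, each a list of 6 numbers: the shift along the tool's x, y, z as a fraction of full scale, then the turn, a rotation vector about the tool's x, y, z as a fraction of full scale. In form: [[x, y, z, rx, ry, rz], ...]. A call has 1 to 12 rows; each row shifts and turns the commanded pose from where the row before left it, along the tool's axes as they then stand; what a row does not reach is not made up. Full scale, the value 1, is 0.2 m for a shift and 90 degrees for a turn. A row lasts 1/8 s, in which the tool goes at most 62.5 mm and 10.7 degrees, less where a joint would pass 70% of its speed; a pose out of reach is approached as far as the arm can. A call with a number of a shift or a turn outside -1 to 1 is refused whole. A call with a gripper value outside its range is refused whole. OPENING is the closure in counts, from 0 (fully open) to 255 (shut), set as the call begins (- or left out, the last holds). The fingers move at their own pace and stop on an object; the grip force is fixed at half the most. Time passes only in rows, so rows that do not move let the fingers close. It gives the time, the measured TCP pose, the force, the opening and the grip force at its end, in the units of the state.
- manip.sense(): the state, without advancing time (a new reading comes with each control period).
- manip.camera(name): name is "side" or "top"; returns a dict with "img" (480x640x3 uint8, blue, green, red), "mtx" (3x3 intrinsics, pixels), "position" and "rotation" of the camera in the world. Camera axes: x right, y up, looking along -z (the intrinsics and any distortion apply to the point x, -y, -z); pixel columns grow to the right and rows downward; lengths in m; the calibration is good to about 2 mm. A picture is of the moment at which its call begins. There is no depth.
- manip.job_done(): hands the job in; it is judged then, once.
The state is a dict: "time": time; "joint_positions": joint angles; "joint_vel": joint speeds; "tau": joint torques, N m; "position": TCP position; "orientation": TCP orientation; "force": force on the tool from outside, world axes, zero at the start; "moment": the same for the moment, N m; "width": opening from 0.0 (shut) to 1.0 (fully open); "gripper_force": force on a finger pad.
Only numpy, scipy, OpenCV 4.12 (cv2) and the standard library are available. Lean on these libraries where they do the work, as an engineer would, in place of code of your own. Each camera call takes 0.05 s, during which the arm holds its last target. There are 200 camera calls.

## Task

Run the copper plate through the little etching press: with one finger or the closed fingertips, push the spokes of the star wheel clockwise, spoke after spoke, until plate and board have come right out from under the roller on the left, so that they could be lifted straight up, and stop before the bed runs against its end stop. Only push the spokes: do not grip them, do not touch the bed or the board, and leave the things on the counter where they are.

Things in the scene. Friction and masses are not known exactly. Their poses are not given: they have to be found in the camera images.
- press: Small etching press fixed to the counter. Origin on the counter under the middle of the roller; x away from the robot, y left along the bed's travel, z up. Grey side cheeks 90 mm wide (y) at x = -80 to -66 and 66 to 80 mm, 195 mm high, with black screw knobs to 220 mm. Between them the steel upper roller, radius 35 mm, axis along x at z = 121 mm; its shaft carries the star wheel on the robot's side.
- wheel_axis (a point): Centre of the star wheel, on the roller's axis and in the plane of the spokes: 145 mm from the press origin towards the robot (-x), 121 mm above the counter, 65 mm clear of the near cheek. Axes as the press's.
- star_wheel (a joint): Turn in rad, growing clockwise as seen from the robot (top spoke to the right, right-hand spoke down). At value v the four spokes lean v, v+pi/2, v+pi, v+3pi/2 clockwise from straight up. One rad moves the bed 35 mm to the left. End stops at 0 and 5.29. Turning takes about 4 N square to a spoke 80 mm out; it stays where it is left (no spring, no coasting).
- hub (a point): The star wheel: a dark steel hub of radius 21 mm and four round spokes that reach 100 mm from the axis: bare steel rod 10 mm thick up to 60 mm out, then a black handgrip up to 17 mm thick. This point lies on the axis, in the plane of the spokes, and turns with the wheel: its own z runs along one spoke.
- bed: Metal bed, 110 (x) x 290 (y) x 10 mm, underside 70 mm above the counter; the star wheel drives it along the press's y between the rollers. Fixed on its middle lies the copper plate (98 x 70 mm, 70 along y) under its slightly smaller brown pressing board; the pack is 5 mm thick. Origin: centre of the bed's underside.
- board (a point): Centre of the brown board's top, over the middle of plate and bed, 85 mm above the counter. In the press's frame its y is 0 under the roller's axis, -75 mm at wheel value 0, +110 mm at the far end stop; from +70 mm on the plate is wholly clear of the roller as seen from above.
- ink_bottle_0: Bystander: ink bottle with a ribbed white cap, 35 mm across, 80 mm tall, standing right of the press. Origin: centre of its underside.
- ink_bottle_3: Bystander: second ink bottle of the same shape, 35 mm across, 80 mm tall, beside the first. Origin: centre of its underside.
- rubber_stamp: Bystander: wooden hand stamp, 50 x 25 mm foot, 72 mm tall, standing left of the star wheel. Origin: centre of its underside.
- ink_pad: Bystander: flat ink-pad tin, 87 x 60 x 18 mm, lying left of the stamp. Origin: centre of its underside.
- masking_tape: Bystander: roll of masking tape lying flat, 100 mm across, 25 mm high, right of the ink bottles. Origin: centre of its underside.
- brush_0: Bystander: paint brush, 214 mm long, 12 mm high, lying on the counter in front of the star wheel. Origin: centre of its underside.

How it is judged:
On the way:
1. the middle of the board has passed under the roller's axis (y of board in the frame of press above 0 m).
At the end, for the whole second after the job is handed in: The centre of the board is 68 to 104 mm to the left of the roller's axis (plate wholly out from under the roller, bed at least 6 mm short of its end stop at 110 mm) and the star wheel is at rest (y of board in the frame of press between 0.068 and 0.104 m and velocity of joint star_wheel between -0.05 and 0.05 rad/s); the robot touches nothing.
It fails at once if the robot touches the bed, plate or board (contact force between any of the fingers, the arm and bed above 0.5 N).
It fails at once if a spoke is gripped or forced (more than 30 N on the star wheel) (contact force between the fingers and star_wheel above 30 N).
It fails at once if a bystander is shifted or lifted by more than 15 mm (distance of any of ink_bottle_0, ink_bottle_3, rubber_stamp, ink_pad, masking_tape, brush_0 from where it was at the start of the episode above 0.015 m).
It fails at once if a standing bystander is tipped (angle between any of ink_bottle_0, ink_bottle_3, rubber_stamp's own z axis and vertical above 0.35 rad).
It also fails if it takes over 54 s, if anything falls off the work surface, if the arm or the gripper's body presses on something with over 40 N, if the wrist force passes 120 N, or if a joint passes its speed limit or range.

## Working session

There is one attempt and no reset: what is moved stays moved. The work goes in short steps, Python scripts to look and compute and a shell command to move; the robot and the scene stay as the last step left them, time stands still between calls to the robot, and variables do not carry over. Pictures are saved under pics/ and viewed, at most 10 in all, crops included, and the job is handed in when it is done.

```bash
mkdir -p pics; ls; python3 - <<'E'
from workcell import manip
import cv2
s=manip.sense(); print({k:s[k] for k in('time','position','orientation','force','width')})
for n in('side','top'):
    c=manip.camera(n); cv2.imwrite(f'pics/{n}0.png',c['img']); print(n,c['mtx'],c['position'],c['rotation'],[k for k in c])
E
```

```text
pics
{'time': 0.0, 'position': array([0.18375042, 0.51810952, 0.19888181]), 'orientation': array([-5.32670543e-01, -3.09589124e+00,  2.02870390e-03]), 'force': array([-0.43694405,  0.54839468, -0.49387275]), 'width': 1.0007748504602727}
side [[450.60989283   0.         326.4659714 ]
 [  0.         450.60989283 237.00194078]
 [  0.           0.           1.        ]] [ 0.35621431 -0.8009234   0.66313237] [ 0.88244081 -0.09765754 -0.23226906] ['img', 'mtx', 'position', 'rotation']
top [[451.72942469   0.         321.37617334]
 [  0.         451.72942469 233.42418631]
 [  0.           0.           1.        ]] [ 0.46873239 -0.11156809  0.99262729] [ 0.02481198 -0.06919621 -1.55264147] ['img', 'mtx', 'position', 'rotation']
```

View pics/side0.png

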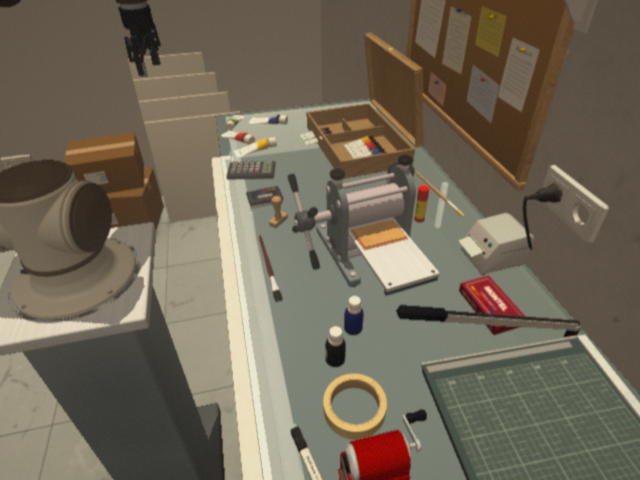

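View pics/top0.png

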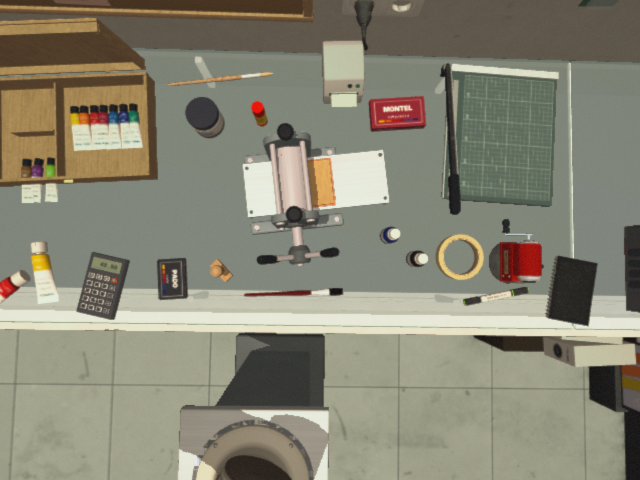

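The side view shows the hub near (303,218) with spokes to (293,178) and (314,262). The top view shows the hub near (299,256), spoke tips at (262,260) and (333,252), the brush at (245–342,292), the stamp at (220,270), and the board at (322,182). I'll zoom in.

```bash
python3 - <<'E'
import cv2,numpy as np
a=cv2.imread('pics/side0.png')[150:300,230:390]; b=cv2.imread('pics/top0.png')[120:310,200:400]
a=cv2.resize(a,(400,375),interpolation=cv2.INTER_CUBIC); b=cv2.resize(b,(400,380),interpolation=cv2.INTER_CUBIC)[:375]
cv2.imwrite('pics/crop.png',np.hstack([a,b]))
E
```

```text
(no output)
```

View pics/crop.png

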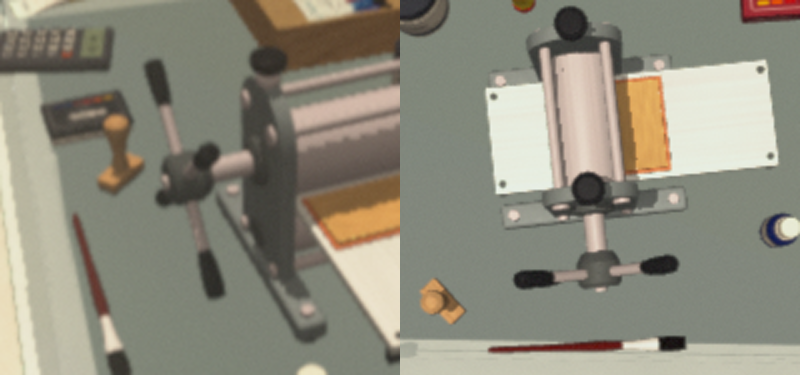

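The crop shows the four spokes in an X, roughly 45° off vertical. Tips in the side view are near (292,178), (313,212), (296,229) and (314,264). The board's right edge in the top view is near x=333. Next I'll measure the pose.

```bash
cat > h.py <<'E'
import cv2,numpy as np
from workcell import manip
from scipy.spatial.transform import Rotation as R
CAM=dict(side=([[450.60989283,0,326.4659714],[0,450.60989283,237.00194078],[0,0,1]],[0.35621431,-0.8009234,0.66313237],[0.88244081,-0.09765754,-0.23226906]),
 top=([[451.72942469,0,321.37617334],[0,451.72942469,233.42418631],[0,0,1]],[0.46873239,-0.11156809,0.99262729],[0.02481198,-0.06919621,-1.55264147]))
def ray(n,p):
    K,o,r=CAM[n];d=np.linalg.inv(K)@[p[0],p[1],1];d=R.from_rotvec(r).apply(d*[1,-1,-1]);return np.array(o),d
def plane(n,p,z):
    o,d=ray(n,p);return o+d*(z-o[2])/d[2]
def proj(n,P):
    K,o,r=CAM[n];q=R.from_rotvec(r).inv().apply(np.atleast_2d(P)-o)*[1,-1,-1];q=q@np.array(K).T;return (q[:,:2]/q[:,2:])
def blob(img,x0,y0,x1,y1,f):
    m=f(img[y0:y1,x0:x1].astype(int)).astype(np.uint8)
    n,l,s,c=cv2.connectedComponentsWithStats(m);i=1+np.argmax(s[1:,4]);return c[i]+[x0,y0],s[i]+[x0,y0,0,0,0]
dark=lambda a:a.max(2)<50
E
python3 - <<'E'
from h import *
t=cv2.imread('pics/top0.png')
k1,s1=blob(t,272,120,300,146,dark);k2,s2=blob(t,280,202,308,228,dark);print(k1,s1,k2,s2)
A=plane('top',k1,.215);B=plane('top',k2,.215);print(A,B,np.linalg.norm(A-B),'want .146')
u=(A-B)/np.linalg.norm(A-B);O=(A+B)/2;O[2]=0;yaw=np.arctan2(u[1],u[0]);x=u;y=np.array([-u[1],u[0],0]);print('O',O,'yaw',np.degrees(yaw))
W=O-.145*x+[0,0,.121];print('W',W,'top',proj('top',W),'side',proj('side',W))
# board
hs=cv2.cvtColor(t,cv2.COLOR_BGR2HSV);m=cv2.inRange(hs,(8,110,120),(25,255,255))[150:215,300:345]
ys,xs=np.nonzero(m);Q=np.array([plane('top',(a+300,b+150),.085)-O for a,b in zip(xs,ys)])
by=Q@y;bx=Q@x;print('board y range',np.percentile(by,[1,50,99]),'x',np.percentile(bx,[1,99]))
yb=np.percentile(by,1)+.034;print('yb',yb,'v',(yb+.075)/.035)
for n,ps in(('top',[(262,260),(333,252)]),('side',[(292,178),(313,212),(296,229),(314,264)])):
    for p in ps:
        o,d=ray(n,p);q=o+d*(((W-o)@x)/(d@x))-W;print(n,p,'r',np.hypot(q@y,q[2]),'lean cw deg',np.degrees(np.arctan2(-q@y,q[2])))
for nm,p,z in(('stamp',(218,269),.06),('ink0',(393,234),.08),('ink3',(421,258),.08),('brushL',(246,294),.006),('brushR',(342,292),.006)):
    q=plane('top',p,z);print(nm,q,'press x,y',(q-O)@x,(q-O)@y)
E
```

```text
[285.04950495 131.63861386] [278 124  16  17 202] [294.29245283 215.11320755] [287 207  15  16 106]
[ 0.69235637 -0.06685444  0.215     ] [ 0.54644833 -0.08591771  0.215     ] 0.14714810502585562 want .146
O [ 0.61940235 -0.07638607  0.        ] yaw 7.443681443765725
W [ 0.47562431 -0.09517106  0.121     ] top [[299.87177747 256.7228134 ]] side [[302.14038    221.19166955]]
board y range [-0.08137874 -0.05893517 -0.03656933] x [-0.04634264  0.04812036]
yb -0.04737873519729534 v 0.7891789943629902
top (262, 260) r 0.16569430076335848 lean cw deg -20.165193567824247
top (333, 252) r 0.15909263487277173 lean cw deg 20.647106163752177
side (292, 178) r 0.0874682187887698 lean cw deg -36.15360310653218
side (313, 212) r 0.09758863803858908 lean cw deg 44.93835545967198
side (296, 229) r 0.07280880955327909 lean cw deg -138.78974371068745
side (314, 264) r 0.08825601218423151 lean cw deg 134.16161499651548
stamp [0.44819549 0.07280923 0.06      ] press x,y -0.1504355547291741 0.170118105132912
ink0 [ 0.52529616 -0.28270603  0.08      ] press x,y -0.12004220410197966 -0.19238962536731638
ink3 [ 0.47751442 -0.34020167  0.08      ] press x,y -0.17486992568450416 -0.24321053312348867
brushL [0.39412374 0.02172069 0.006     ] press x,y -0.21067022527637744 0.12646519481349247
brushR [ 0.40146993 -0.18602794  0.006     ] press x,y -0.23030010568339238 -0.08048438383037915
```

Everything agrees: v ≈ 0.79 from both board and spokes, and the hub projects where I see it in both views. The target is v ≈ 4.6. I'll shut the fingers and swing the tool so its y axis points along the press x, then move and pitch it 45° forward.

```bash
cat >> h.py <<'E'
O=np.array([.6194,-.0764,0]);yw=np.radians(7.44);X=np.array([np.cos(yw),np.sin(yw),0]);Y=np.array([-X[1],X[0],0]);Z=np.array([0,0,1.])
P=np.stack([X,Y,Z],1);W=O-.145*X+.121*Z
def where():
    s=manip.sense();T=R.from_rotvec(s['orientation']).as_matrix();p=np.array(s['position'])
    C=p-.02*T[:,2];c=P.T@(C-W)
    print('t',round(s['time'],2),'tcp',p.round(3),'F',np.round(s['force'],1),'q',np.round(s['joint_positions'],2),'w',round(s['width'],2))
    print('C rel axis (press) mm',(c*1e3).round(1),'r',round(np.hypot(c[1],c[2])*1e3,1),'phi',round(np.degrees(np.arctan2(-c[1],c[2])),1))
    print('tool axes in press',(P.T@T).round(2).tolist());return c,T
def goto(cs):  # print shifts (fraction of full) to reach press-rel points of C in order
    c,T=where()
    for g in cs: print(((P@(np.array(g)-c))@T/.2).round(3).tolist());c=np.array(g)
E
python3 -m handwheel '[[0,0,0,0,0,0.1],[0,0,0,0,0,0.1],[0,0,0,0,0,0.1],[0,0,0,0,0,0.1],[0,0,0,0,0,0.1],[0,0,0,0,0,0.1],[0,0,0,0,0,0.1],[0,0,0,0,0,0]]' 255
python3 -c "
from h import *
goto([(-.07,.075,.12)])"
```

```text
time: 1.1
position: [0.1838, 0.5182, 0.1992]
orientation: [2.071, 2.362, -0.001]
force: [0.3, -0.1, -0.4]
width: 0.0
gripper_force: 0.0
t 1.1 tcp [0.184 0.518 0.199] F [ 0.3 -0.1 -0.4] q [ 1.23  0.09  0.18  1.66 -0.    2.67] w 0.0
C rel axis (press) mm [-209.9  646.1   98.2] r 653.5 phi -81.4
tool axes in press [[-0.0, 1.0, -0.0], [1.0, 0.0, -0.0], [-0.0, -0.0, -1.0]]
[-2.856, 0.695, -0.107]
```

```bash
python3 -m handwheel '[[-0.24,0.06,-0.05,0,0,0],[-0.24,0.06,-0.05,0,0,0],[-0.24,0.06,0,0,0,0],[-0.24,0.06,0,0,0,0],[-0.24,0.06,0,0,0,0],[-0.24,0.06,0,0,0,0],[-0.24,0.06,0,0,0,0],[-0.24,0.06,0,0,0,0],[-0.24,0.06,0,0,0,0],[-0.24,0.06,0,0,0,0],[-0.24,0.06,0,0,0,0],[-0.2,0.03,0,0,0,0]]' && python3 -m handwheel '[[0,0,0,-0.1,0,0],[0,0,0,-0.1,0,0],[0,0,0,-0.1,0,0],[0,0,0,-0.1,0,0],[0,0,0,-0.1,0,0],[0,0,0,0,0,0]]'
python3 -c "
from h import *
goto([(-.07,.075,.07),(0,.075,0)])"
```

```text
time: 2.6
position: [0.3949, -0.0287, 0.2195]
orientation: [2.068, 2.365, 0.0]
force: [0.9, 0.8, -0.1]
width: -0.005
gripper_force: 0.0
time: 3.35
position: [0.4531, -0.0577, 0.2389]
orientation: [1.698, 1.962, 0.76]
force: [-0.3, 1.0, 0.1]
width: -0.003
gripper_force: 0.0
t 3.35 tcp [ 0.453 -0.058  0.239] F [-0.3  1.   0.1] q [-0.37 -0.85 -0.61  1.17  0.35  1.17] w -0.0
C rel axis (press) mm [-30.5  39.3 133. ] r 138.7 phi -16.5
tool axes in press [[-0.03, 0.76, 0.65], [1.0, 0.0, 0.04], [0.03, 0.65, -0.76]]
[0.174, -0.355, 0.115]
[-0.019, 0.035, 0.493]
```

Joint 2 reached its limit when I pulled back, so the pose is slightly off (pitch 40°). I'll come in from the left in the spoke plane, where the reach is longer.

```bash
python3 -c "
from h import *
goto([(0,.15,.133),(0,.15,0.0)])"
python3 -m handwheel '[[0.18,0.04,0.04,0,0,0],[0.18,0.04,0.04,0,0,0],[0.18,0.03,0.03,0,0,0],[0,0,0,0,0,0]]'
python3 -c "
from h import *
goto([(0,.15,0),(0,.09,0.0)])"
```

```text
t 3.35 tcp [ 0.453 -0.058  0.239] F [-0.3  1.   0.1] q [-0.37 -0.85 -0.61  1.17  0.35  1.17] w -0.0
C rel axis (press) mm [-30.5  39.3 133. ] r 138.7 phi -16.5
tool axes in press [[-0.03, 0.76, 0.65], [1.0, 0.0, 0.04], [0.03, 0.65, -0.76]]
[0.549, 0.116, 0.121]
[-0.019, -0.436, 0.502]
time: 3.85
position: [0.4746, 0.0563, 0.2442]
orientation: [1.696, 1.98, 0.758]
force: [-0.6, -0.0, 0.2]
width: 0.004
gripper_force: 0.0
t 3.85 tcp [0.475 0.056 0.244] F [-0.6 -0.   0.2] q [ 0.05 -0.85 -0.61  1.11  0.1   1.51] w 0.0
C rel axis (press) mm [  5.6 149.4 138.4] r 203.6 phi -47.2
tool axes in press [[-0.04, 0.76, 0.65], [1.0, 0.01, 0.05], [0.03, 0.65, -0.76]]
[-0.017, -0.47, 0.509]
[-0.3, -0.002, -0.014]
```

```bash
python3 -m handwheel '[[-0.025,-0.115,0.125,0,0,0],[-0.025,-0.115,0.125,0,0,0],[-0.025,-0.115,0.125,0,0,0],[-0.025,-0.115,0.125,0,0,0],[0,0,0,0,0,0]]'
python3 -c "
from h import *
goto([(0,.075,0)])"
```

```text
time: 4.47
position: [0.4895, 0.0355, 0.1075]
orientation: [1.718, 1.991, 0.738]
force: [-0.4, 1.4, -0.2]
width: 0.003
gripper_force: 0.0
t 4.47 tcp [0.489 0.035 0.108] F [-0.4  1.4 -0.2] q [-0.02 -0.85 -0.86  0.89  0.14  1.46] w 0.0
C rel axis (press) mm [ 18.1 126.8   2.1] r 126.8 phi -89.1
tool axes in press [[-0.03, 0.78, 0.63], [1.0, 0.0, 0.05], [0.04, 0.63, -0.78]]
[-0.256, -0.077, -0.061]
```

```bash
python3 -m handwheel '[[0,0,0,0.06,0,0],[0,0,0,0.06,0,0],[0,0,0,0,0,0]]'
python3 - <<'E'
import re
s=open('h.py').read()
s=s.replace("C=p-.02*T[:,2];c=P.T@(C-W)","tz=P.T@T[:,2];c=P.T@(p-W);print('tip past plane mm',round(c[0]*1e3,1));off=-tz*c[0]/tz[0];c=c+off")
s=s.replace("c=np.array(g)\n","c=np.array(g)\n")
open('h.py','w').write(s)
from h import *
c,T=where()
c0=P.T@(np.array(manip.sense()['position'])-W); print('tcp rel',c0)
print('shift to tip x 18mm:',((P@np.array([.018-c0[0],0,0]))@T/.2).round(3))
E
```

```text
time: 4.85
position: [0.4925, 0.0363, 0.1128]
orientation: [1.817, 2.116, 0.571]
force: [0.1, -0.2, 0.1]
width: 0.002
gripper_force: 0.0
tip past plane mm 33.8
t 4.85 tcp [0.493 0.036 0.113] F [ 0.1 -0.2  0.1] q [ 0.01 -0.62 -0.66  1.04  0.1   1.45] w 0.0
C rel axis (press) mm [  0.  124.9  54.2] r 136.2 phi -66.6
tool axes in press [[-0.03, 0.88, 0.48], [1.0, 0.01, 0.05], [0.03, 0.48, -0.88]]
tcp rel [ 0.0337994   0.12815243 -0.00817746]
shift to tip x 18mm: [ 0.002 -0.069 -0.038]
```

Pitch is now 29° with comfortable joint margins. I'll go over the top and use the gap between the two upper spokes, tip about 18 mm past the plane, in strokes of about 40°, 90° and 90°.

```bash
cat >> h.py <<'E'
def tip(cs):
    s=manip.sense();T=R.from_rotvec(s['orientation']).as_matrix();c=P.T@(np.array(s['position'])-W)
    print('t',round(s['time'],2),'tip mm',(c*1e3).round(1),'phi',round(np.degrees(np.arctan2(-c[1],c[2])),1),'F',(P.T@s['force']).round(1),'q',np.round(s['joint_positions'],2),'toolz',(P.T@T[:,2]).round(2))
    for g in cs: print(((P@(np.array(g)-c))@T/.2).round(3).tolist());c=np.array(g)
E
python3 -c "
from h import *
tip([(.018,.128,.13),(.018,.0,.13),(.018,.0,.065)])"
```

```text
t 4.85 tip mm [ 33.8 128.2  -8.2] phi -93.7 F [ 0.1 -0.2  0.1] q [ 0.01 -0.62 -0.66  1.04  0.1   1.45] toolz [ 0.48  0.05 -0.88]
[0.026, 0.26, -0.644]
[-0.639, -0.007, -0.029]
[-0.011, -0.155, 0.285]
```

```bash
python3 -m handwheel '[[0.006,0.065,-0.16,0,0,0],[0.006,0.065,-0.16,0,0,0],[0.006,0.065,-0.16,0,0,0],[0.006,0.065,-0.16,0,0,0],[-0.16,0,-0.007,0,0,0],[-0.16,0,-0.007,0,0,0],[-0.16,0,-0.007,0,0,0],[-0.16,0,-0.007,0,0,0],[0,0,0,0,0,0]]'
python3 -c "
from h import *
tip([(.018,.0,.065)]+[(.018,-.08*np.sin(np.radians(f)),.08*np.cos(np.radians(f))) for f in range(0,76,8)])"
```

```text
time: 5.98
position: [0.4933, -0.0949, 0.2488]
orientation: [1.82, 2.113, 0.571]
force: [-0.5, -0.2, 0.1]
width: 0.004
gripper_force: 0.0
t 5.97 tip mm [ 17.6  -2.  127.8] phi 0.9 F [-0.5 -0.1  0.1] q [-0.36 -0.49 -0.31  1.32  0.26  1.12] toolz [ 0.48  0.04 -0.88]
[-0.001, -0.148, 0.277]
[0.003, 0.036, -0.066]
[-0.056, -0.002, 0.001]
[-0.055, -0.006, 0.008]
[-0.053, -0.01, 0.014]
[-0.05, -0.013, 0.021]
[-0.046, -0.016, 0.027]
[-0.041, -0.019, 0.032]
[-0.036, -0.021, 0.037]
[-0.03, -0.023, 0.041]
[-0.023, -0.025, 0.045]
```

```bash
python3 -m handwheel '[[0,-0.037,0.07,0,0,0],[0,-0.037,0.07,0,0,0],[0,-0.037,0.07,0,0,0],[-0.056,-0.002,0.001,0,0,0],[-0.055,-0.006,0.008,0,0,0],[-0.053,-0.01,0.014,0,0,0],[-0.05,-0.013,0.021,0,0,0],[-0.046,-0.016,0.027,0,0,0],[0,0,0,0,0,0]]'
python3 -c "
from h import *
tip([(.018,-.08*np.sin(np.radians(f)),.08*np.cos(np.radians(f))) for f in range(48,76,8)])
a=manip.camera('side')['img'][120:300,230:410];b=manip.camera('top')['img'][130:310,210:390]
cv2.imwrite('pics/c1.png',cv2.resize(np.hstack([a,b]),(800,400),interpolation=2))"
```

```text
time: 7.1
position: [0.5003, -0.1429, 0.1809]
orientation: [1.821, 2.116, 0.57]
force: [0.0, 0.8, -0.2]
width: -0.001
gripper_force: 0.0
t 7.1 tip mm [ 18.3 -50.6  59.9] phi 40.2 F [ 0.1  0.8 -0.2] q [-0.46 -0.44 -0.41  1.21  0.31  1.02] toolz [ 0.47  0.05 -0.88]
[-0.046, -0.017, 0.025]
[-0.036, -0.021, 0.037]
[-0.03, -0.023, 0.041]
[-0.023, -0.025, 0.045]
```

View pics/c1.png

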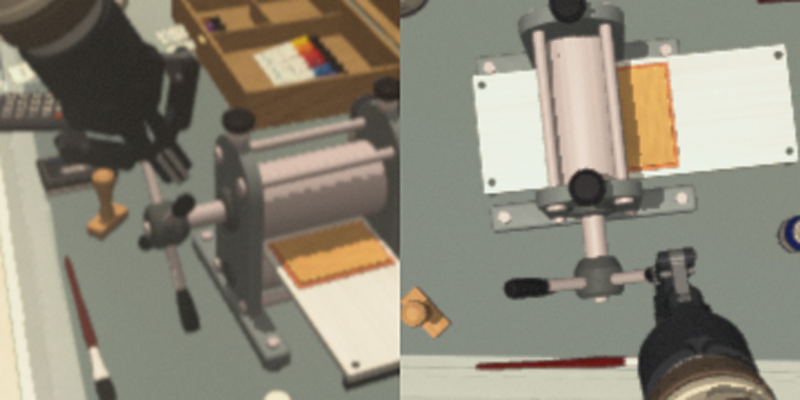

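The fingers are just reaching the upper-right spoke's grip (top-view crop around (670,270)), and the tip is past the plane as planned. Nothing is disturbed, so I'll continue the stroke.

```bash
cat >> h.py <<'E'
def meas(nm):
    t=manip.camera('top')['img'];s=manip.camera('side')['img'];cv2.imwrite(f'pics/{nm}t.png',t);cv2.imwrite(f'pics/{nm}s.png',s)
    hs=cv2.cvtColor(t,cv2.COLOR_BGR2HSV);m=cv2.inRange(hs,(8,110,120),(25,255,255))[145:218,225:375]
    n,l,st,ce=cv2.connectedComponentsWithStats(m)
    for i in range(1,n):
        if st[i,4]<60: continue
        ys,xs=np.nonzero(l==i);by=np.array([(plane('top',(a+225,b+145),.085)-O)@Y for a,b in zip(xs,ys)]);print('board piece y mm',(np.percentile(by,[1,99])*1e3).round(1),'n',len(by))
    w=cv2.inRange(t,(170,170,170),(255,255,255))[145:218,225:400]
    n,l,st,ce=cv2.connectedComponentsWithStats(w)
    for i in range(1,n):
        if st[i,4]<250: continue
        ys,xs=np.nonzero(l==i);by=np.array([(plane('top',(a+225,b+145),.08)-O)@Y for a,b in zip(xs,ys)]);print('bed piece y mm',(np.percentile(by,[.5,99.5])*1e3).round(1),'n',len(by))
E
python3 -m handwheel '[[-0.046,-0.017,0.025,0,0,0],[-0.036,-0.021,0.037,0,0,0],[-0.03,-0.023,0.041,0,0,0],[-0.023,-0.025,0.045,0,0,0],[0,0,0,0,0,0]]'
python3 -c "
from h import *
meas('m1')
tip([(.018,-.08,.018),(.018,-.08,.01)])"
```

```text
time: 7.82
position: [0.5041, -0.17, 0.1472]
orientation: [1.818, 2.113, 0.568]
force: [-2.5, -4.8, 3.7]
width: 0.004
gripper_force: 2.9
board piece y mm [-70.8 -36.1] n 825
bed piece y mm [ 31.2 106.7] n 2043
bed piece y mm [-17.5  23.2] n 1139
bed piece y mm [-181.1  -54.6] n 2859
t 7.92 tip mm [ 18.6 -77.4  26.2] phi 71.3 F [-2.  -4.6  4.6] q [-0.52 -0.4  -0.45  1.14  0.33  0.97] toolz [ 0.48  0.04 -0.88]
[-0.014, -0.022, 0.034]
[-0.001, -0.019, 0.035]
```

```bash
python3 -c "
from h import *
print(proj('side',manip.sense()['position']),proj('top',manip.sense()['position']))
a=cv2.imread('pics/m1s.png')[150:290,240:380];b=cv2.imread('pics/m1t.png')[190:330,250:390]
cv2.imwrite('pics/c2.png',cv2.resize(np.hstack([a,b]),(800,400),interpolation=2))"
```

```text
[[324.75155627 231.11511098]] [[339.57144536 242.10814724]]
```

View pics/c2.png

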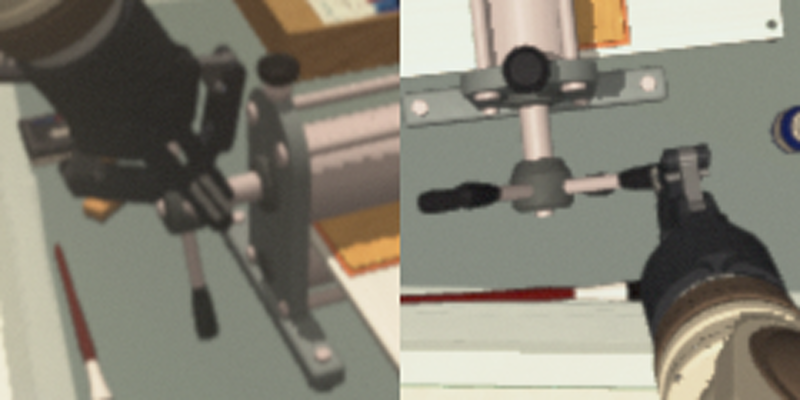

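```bash
python3 - <<'E'
from h import *
for n,p in(('side',(311.8,267.3)),('side',(313.5,262)),):
    o,d=ray(n,p);q=o+d*(((W-o)@X)/(d@X))-W;print(np.hypot(q@Y,q[2]),np.degrees(np.arctan2(-q@Y,q[2])))
for l in (55,62,70,80,152,160,170):
    print(l,[proj(n,W+.095*(-np.sin(np.radians(l))*Y+np.cos(np.radians(l))*Z)).round(0).tolist() for n in('side','top')])
E
```

```text
0.0963032866420001 149.68676880844208
0.08420486952235264 133.84431596695822
55 [[[315.0, 221.0]], [[342.0, 252.0]]]
62 [[[316.0, 228.0]], [[345.0, 251.0]]]
70 [[[317.0, 235.0]], [[347.0, 251.0]]]
80 [[[319.0, 243.0]], [[349.0, 251.0]]]
152 [[[311.0, 266.0]], [[322.0, 255.0]]]
160 [[[309.0, 265.0]], [[316.0, 255.0]]]
170 [[[307.0, 261.0]], [[308.0, 256.0]]]
```

The picture says the spoke leans about 61°. The force (outward −y and up) suggests the finger is bearing on the spoke's end, not its flank. I'll back off upward and check the measured tip against the cameras.

```bash
python3 -m handwheel '[[-0.02,0.06,-0.11,0,0,0],[-0.02,0.06,-0.11,0,0,0],[0,0.06,-0.11,0,0,0],[0,0,0,0,0,0]]'
python3 -c "
from h import *
tip([])
s=manip.sense();p=s['position'];T=R.from_rotvec(s['orientation']).as_matrix()
L=[]
for n in('side','top'):
    im=manip.camera(n)['img']
    q=proj(n,p)[0];e=[proj(n,p+T@np.array(v))[0] for v in([.011,0,0],[-.011,0,0],[0,0,-.1])]
    x0,y0=(q-[60,60]).astype(int);c=cv2.resize(im[y0:y0+120,x0:x0+120],(400,400),interpolation=2)
    f=lambda z:tuple(((z-[x0,y0]+.5)*400/120).astype(int).tolist())
    for z,col in zip([q]+e,[(0,0,255),(0,255,0),(255,0,0),(0,255,255)]): cv2.circle(c,f(z),3,col,-1)
    for l in (61,-29):
        cv2.circle(c,f(proj(n,W+.1*(-np.sin(np.radians(l))*Y+np.cos(np.radians(l))*Z))[0]),3,(255,0,255),-1)
    L.append(c)
cv2.imwrite('pics/c3.png',np.hstack(L))"
```

```text
time: 8.43
position: [0.5063, -0.1792, 0.223]
orientation: [1.817, 2.115, 0.571]
force: [0.5, -0.4, -0.3]
width: -0.0
gripper_force: 0.0
t 8.43 tip mm [ 19.5 -87.3 102. ] phi 40.6 F [ 0.4 -0.4 -0.3] q [-0.54 -0.36 -0.27  1.28  0.34  0.95] toolz [ 0.48  0.04 -0.88]
```

View pics/c3.png

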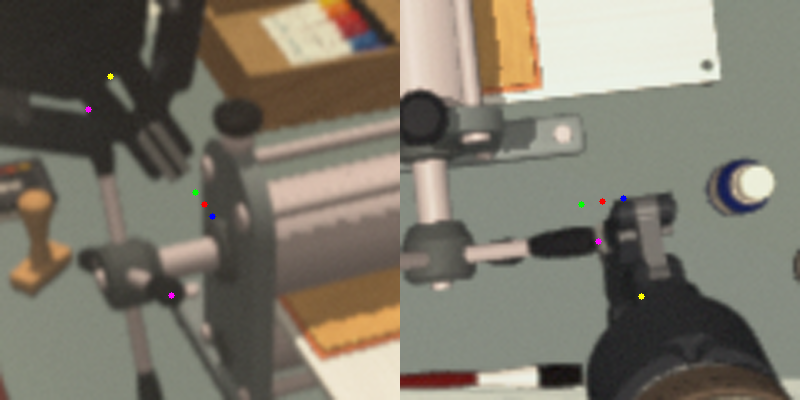

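```bash
python3 - <<'E'
from h import *
s=manip.sense();p=s['position'];T=R.from_rotvec(s['orientation']).as_matrix()
def crop(n,u): 
    x0,y0=(proj(n,p)[0]-[60,60]).astype(int);return np.array(u)*.3+[x0,y0]-.5
for n,u in(('side',(150,176)),('side',(187,155)),('side',(168,168)),('top',(645,205)),('top',(650,240)),('top',(612,250))):
    if n=='top':u=(u[0]-400,u[1])
    o,d=ray(n,crop(n,u));d/=np.linalg.norm(d);a=T[:,2]
    # closest pts
    M=np.array([[a@a,-a@d],[a@d,-d@d]]);t=np.linalg.solve(M,[(o-p)@a,(o-p)@d]);g=o+t[1]*d
    print(n,u,'along',t[0].round(3),'offset in tool xyz',(T.T@(g-p)).round(3),'plane pt', (P.T@(o+d*((W+.019*X-o)@X)/(d@X)-W)).round(3))
for v in([0,.045,-.06],[0,-.045,-.06],[0,0.05,-.08],[0,0,-.03]):
    print(v,[((proj(n,p+T@np.array(v))[0]-crop(n,(0,0)))/.3).round(0) for n in('side','top')])
E
```

```text
side (150, 176) along -0.037 offset in tool xyz [-0.    -0.013 -0.037] plane pt [ 0.019 -0.003  0.066]
side (187, 155) along -0.033 offset in tool xyz [-0.     0.008 -0.033] plane pt [ 0.019 -0.065  0.117]
side (168, 168) along -0.034 offset in tool xyz [-0.    -0.003 -0.034] plane pt [ 0.019 -0.034  0.09 ]
top (245, 205) along -0.02 offset in tool xyz [-0.018  0.006 -0.02 ] plane pt [ 0.019 -0.119  0.001]
top (250, 240) along -0.054 offset in tool xyz [-0.013  0.004 -0.054] plane pt [ 0.019 -0.405 -2.384]
top (212, 250) along -0.048 offset in tool xyz [ 0.005 -0.001 -0.048] plane pt [ 0.019 -0.557 -4.914]
[0, 0.045, -0.06] [array([224.,  76.]), array([220., 172.])]
[0, -0.045, -0.06] [array([ 75., 185.]), array([232., 338.])]
[0, 0.05, -0.08] [array([215.,  42.]), array([228., 180.])]
[0, 0, -0.03] [array([176., 169.]), array([215., 229.])]
```

The side-view finger ends (crop (150,176) and (187,155)) lie exactly on the tool axis but about 35 mm short of the reported TCP, and the contact height agrees with that. So the real fingertips only just reached the spoke plane. I'll plan with a real-tip offset of −35 mm and push deeper and nearer the hub.

```bash
sed -i "s/c=P.T@(np.array(s\['position'\])-W)\$/c=P.T@(np.array(s['position'])-.035*T[:,2]-W)/" h.py; cat >> h.py <<'E'
def pt(th,r=.07,x=.015):
    a=np.radians(th);return (x,-r*np.sin(a)+.0085*np.cos(a)+.011,r*np.cos(a)+.0085*np.sin(a)-.002)
E
python3 -c "
from h import *
tip([(.015,-.03,.125),pt(50),pt(58),pt(66),pt(74),pt(82),pt(90)])"
```

```text
t 8.53 tip mm [  2.2 -88.2 130.3] phi 34.1 F [ 0.8 -0.4 -0.2] q [-0.54 -0.36 -0.28  1.28  0.34  0.95] toolz [ 0.47  0.05 -0.88]
[0.288, 0.046, 0.067]
[-0.049, -0.18, 0.33]
[-0.035, -0.017, 0.03]
[-0.03, -0.019, 0.034]
[-0.024, -0.021, 0.038]
[-0.018, -0.022, 0.04]
[-0.011, -0.023, 0.042]
```

```bash
python3 -m handwheel '[[0.145,0.023,0.033,0,0,0],[0.143,0.023,0.034,0,0,0],[-0.012,-0.045,0.083,0,0,0],[-0.012,-0.045,0.083,0,0,0],[-0.012,-0.045,0.083,0,0,0],[-0.013,-0.045,0.081,0,0,0],[-0.035,-0.017,0.03,0,0,0],[-0.03,-0.019,0.034,0,0,0],[-0.024,-0.021,0.038,0,0,0],[0,0,0,0,0,0]]'
python3 -c "
from h import *
meas('m2')
tip([pt(82),pt(90),pt(94)])"
```

```text
time: 9.78
position: [0.5143, -0.1433, 0.1168]
orientation: [1.819, 2.116, 0.571]
force: [-0.2, 0.3, 0.3]
width: 0.002
gripper_force: 0.3
board piece y mm [-62.3 -36.2] n 623
bed piece y mm [ 31.3 115.2] n 2259
bed piece y mm [-16.   22.1] n 1092
bed piece y mm [-172.6  -54.8] n 2837
t 9.88 tip mm [ 15.4 -54.4  27. ] phi 63.6 F [-1.1 -0.2  0.1] q [-0.45 -0.41 -0.51  1.07  0.3   1.03] toolz [ 0.48  0.04 -0.88]
[-0.016, -0.028, 0.046]
[-0.011, -0.023, 0.042]
[-0.003, -0.012, 0.021]
```

The model fits: predicted 74°, measured 76°. I'll finish this stroke, then lift clear and go over to the next spoke.

```bash
python3 -m handwheel '[[-0.016,-0.028,0.046,0,0,0],[-0.008,-0.015,0.028,0,0,0],[0,0,0,0,0,0],[-0.02,0.06,-0.11,0,0,0],[-0.02,0.06,-0.11,0,0,0],[0,0.06,-0.11,0,0,0],[0,0.06,-0.11,0,0,0],[0,0.06,-0.11,0,0,0],[0,0,0,0,0,0]]'
python3 -c "
from h import *
meas('m3')
tip([(.015,.045,.13),(.015,.045,.07),pt(-4),pt(4),pt(12)])"
```

```text
time: 11.0
position: [0.517, -0.1597, 0.2263]
orientation: [1.817, 2.115, 0.571]
force: [-0.3, 1.1, -0.3]
width: -0.001
gripper_force: 0.0
board piece y mm [-53.5 -36.1] n 413
bed piece y mm [ 31.2 124.1] n 2505
bed piece y mm [-16.6  22.8] n 1128
bed piece y mm [-163.7  -54.8] n 2828
t 11.1 tip mm [ 15.4 -70.5 133.3] phi 27.9 F [-0.7 -0.2 -0.7] q [-0.48 -0.37 -0.28  1.27  0.32  1.  ] toolz [ 0.47  0.05 -0.88]
[0.576, -0.004, 0.04]
[-0.011, -0.143, 0.264]
[-0.104, -0.008, 0.007]
[-0.049, 0.002, -0.007]
[-0.049, -0.001, -0.001]
```

```bash
python3 -m handwheel '[[0.144,0,0.01,0,0,0],[0.144,0,0.01,0,0,0],[0.144,0,0.01,0,0,0],[0.144,0,0.01,0,0,0],[0,-0.048,0.088,0,0,0],[0,-0.048,0.088,0,0,0],[0,-0.048,0.088,0,0,0],[-0.05,-0.004,0.004,0,0,0],[-0.054,-0.004,0.003,0,0,0],[-0.049,0.002,-0.006,0,0,0],[-0.049,-0.001,-0.001,0,0,0],[0,0,0,0,0,0]]'
python3 -c "
from h import *
meas('m4')
tip([pt(t) for t in range(20,85,7)])"
```

```text
time: 12.6
position: [0.5069, -0.084, 0.1596]
orientation: [1.82, 2.115, 0.57]
force: [-0.5, 0.3, -0.7]
width: -0.001
gripper_force: 0.0
board piece y mm [-46.3 -36. ] n 242
bed piece y mm [ 31.6 131.4] n 2654
bed piece y mm [-12.9  21.2] n 966
bed piece y mm [-156.1  -49.2] n 2777
t 12.7 tip mm [15.9  6.1 69.5] phi -5.0 F [-0.4  0.  -0.6] q [-0.31 -0.5  -0.49  1.14  0.25  1.16] toolz [ 0.48  0.04 -0.88]
[-0.055, -0.011, 0.008]
[-0.042, -0.006, 0.009]
[-0.04, -0.009, 0.013]
[-0.038, -0.011, 0.018]
[-0.035, -0.013, 0.022]
[-0.032, -0.015, 0.025]
[-0.028, -0.016, 0.028]
[-0.024, -0.018, 0.031]
[-0.019, -0.019, 0.034]
[-0.014, -0.02, 0.036]
```

```bash
python3 -m handwheel '[[-0.055,-0.011,0.008,0,0,0],[-0.042,-0.006,0.009,0,0,0],[-0.04,-0.009,0.013,0,0,0],[-0.038,-0.011,0.018,0,0,0],[-0.035,-0.013,0.022,0,0,0],[-0.032,-0.015,0.025,0,0,0],[-0.028,-0.016,0.028,0,0,0],[-0.024,-0.018,0.031,0,0,0],[-0.019,-0.019,0.034,0,0,0],[-0.014,-0.02,0.036,0,0,0],[0,0,0,0,0,0]]'
python3 -c "
from h import *
meas('m5')
tip([pt(88)])"
```

```text
time: 14.08
position: [0.5133, -0.1464, 0.1033]
orientation: [1.821, 2.117, 0.569]
force: [0.8, -0.3, 0.7]
width: 0.0
gripper_force: 0.2
board piece y mm [38.5 67. ] n 683
bed piece y mm [ 31.3 139.8] n 2077
bed piece y mm [-15.4  21.6] n 1023
bed piece y mm [-110.7  -48.8] n 1614
t 14.18 tip mm [ 14.2 -57.4  13.7] phi 76.6 F [0.2 0.  0.1] q [-0.46 -0.41 -0.54  1.05  0.3   1.03] toolz [ 0.47  0.04 -0.88]
[-0.007, -0.008, 0.022]
```

```bash
python3 -m handwheel '[[-0.02,0.06,-0.11,0,0,0],[-0.02,0.06,-0.11,0,0,0],[0,0.06,-0.11,0,0,0],[0,0.06,-0.11,0,0,0],[0,0.06,-0.11,0,0,0],[0,0,0,0,0,0]]'
python3 -c "
from h import *
meas('m6')
tip([(.015,.048,.13),(.015,.048,.07),pt(-4),pt(4),pt(12)])"
```

```text
time: 14.92
position: [0.5167, -0.159, 0.2314]
orientation: [1.817, 2.114, 0.57]
force: [-0.5, -0.1, 0.1]
width: 0.002
gripper_force: 0.0
board piece y mm [38.5 67. ] n 683
bed piece y mm [ 31.2 139.8] n 2091
bed piece y mm [-16.5  21.9] n 1061
bed piece y mm [-110.9  -48.7] n 1620
t 15.03 tip mm [ 15.2 -69.5 138.4] phi 26.7 F [-0.9  0.4  0.3] q [-0.48 -0.37 -0.27  1.28  0.31  1.  ] toolz [ 0.47  0.05 -0.88]
[0.585, -0.015, 0.063]
[-0.011, -0.143, 0.264]
[-0.119, -0.008, 0.007]
[-0.049, 0.002, -0.007]
[-0.049, -0.001, -0.001]
```

```bash
python3 -m handwheel '[[0.146,-0.004,0.016,0,0,0],[0.146,-0.004,0.016,0,0,0],[0.146,-0.004,0.016,0,0,0],[0.147,-0.004,0.016,0,0,0],[0,-0.048,0.088,0,0,0],[0,-0.048,0.088,0,0,0],[0,-0.048,0.088,0,0,0],[-0.06,-0.004,0.004,0,0,0],[-0.059,-0.004,0.003,0,0,0],[-0.049,0.002,-0.006,0,0,0],[-0.049,-0.001,-0.001,0,0,0],[0,0,0,0,0,0]]'
python3 -c "
from h import *
meas('m7')
tip([pt(t) for t in (20,28,36,44,52,60,68,75,80)])"
```

```text
time: 16.52
position: [0.5062, -0.0839, 0.1587]
orientation: [1.82, 2.115, 0.57]
force: [0.4, 0.6, -1.4]
width: -0.003
gripper_force: 0.0
board piece y mm [38.6 76.3] n 906
bed piece y mm [ 31.5 139.9] n 1839
bed piece y mm [-14.3  21.9] n 1032
bed piece y mm [-101.4  -48.8] n 1365
t 16.62 tip mm [15.2  6.2 68.7] phi -5.2 F [-0.4  0.6 -0.8] q [-0.31 -0.5  -0.5   1.14  0.25  1.16] toolz [ 0.48  0.04 -0.88]
[-0.056, -0.006, 0.006]
[-0.047, -0.007, 0.011]
[-0.045, -0.01, 0.016]
[-0.042, -0.013, 0.022]
[-0.038, -0.016, 0.027]
[-0.033, -0.018, 0.031]
[-0.028, -0.02, 0.035]
[-0.02, -0.019, 0.033]
[-0.011, -0.014, 0.025]
```

```bash
python3 -m handwheel '[[-0.056,-0.006,0.006,0,0,0],[-0.047,-0.007,0.011,0,0,0],[-0.045,-0.01,0.016,0,0,0],[-0.042,-0.013,0.022,0,0,0],[-0.038,-0.016,0.027,0,0,0],[-0.033,-0.018,0.031,0,0,0],[-0.028,-0.02,0.035,0,0,0],[-0.02,-0.019,0.033,0,0,0],[-0.011,-0.014,0.025,0,0,0],[0,0,0,0,0,0]]' && python3 -m handwheel '[[0,0.06,-0.11,0,0,0],[-0.02,0.06,-0.11,0,0,0],[0,0.06,-0.11,0,0,0],[0,0.06,-0.11,0,0,0],[0,0.06,-0.11,0,0,0],[0,0,0,0,0,0],[0,0,0,0,0,0]]'
python3 -c "
from h import *
meas('m8')
tip([])"
```

```text
time: 17.88
position: [0.5139, -0.1448, 0.1079]
orientation: [1.819, 2.116, 0.571]
force: [-0.2, 0.9, 0.5]
width: 0.003
gripper_force: 0.7
time: 18.75
position: [0.5153, -0.1531, 0.2323]
orientation: [1.82, 2.117, 0.57]
force: [0.7, -0.0, -0.2]
width: 0.0
gripper_force: 0.0
board piece y mm [ 51.9 118.6] n 1606
bed piece y mm [ 30.9 140.6] n 1161
bed piece y mm [-17.2  23.5] n 1175
t 18.85 tip mm [ 15.1 -63.9 141.8] phi 24.3 F [-0.9  0.1  0.2] q [-0.47 -0.38 -0.27  1.29  0.31  1.01] toolz [ 0.47  0.05 -0.88]
```

View pics/m8t.png

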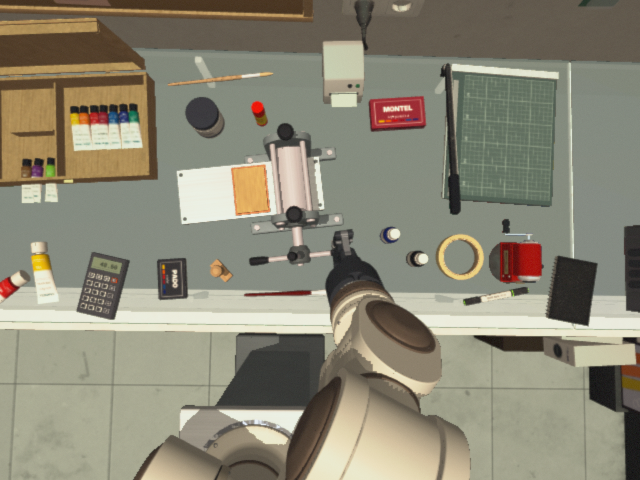

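The top view shows the whole board out to the left of the roller at (251,190). Its edges are at y = 52 and 119 mm, so the centre is at about 85 mm. The bystanders are in place and the fingers are clear of the wheel, so I'll hand it in.

```bash
python3 -c "
from workcell import manip
print(manip.job_done())"
```

```text
the job is handed in; nothing more can be done
None
```

The job is handed in: the plate and board are fully out on the left of the roller, with the board centre at about 85 mm (required range 68–104 mm). The robot is clear of the wheel and the bystanders looked undisturbed in the last picture.

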